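# Wedge the rocking stabiliser steady

### The job

The white stabiliser rocks because its foot nearest the timber wedge is screwed in too far and hangs clear of the bench. With your fingertips push the wedge, thin end first, under that foot until it is snug and a firm press (about 10 N) straight down on the end of the rail just outside that foot no longer rocks the box. Finish with that press test, then let go of everything; pick nothing up, do not shove the stabiliser along the bench, and leave the other things alone.

Things in the scene. Friction and masses are not known exactly. Their poses are not given: they have to be found in the camera images.
- stabiliser: Voltage stabiliser, 2.0 to 2.9 kg: white steel case 150 (x) x 160 (y) x 130 mm high, lid 175 and underside 45 mm above the bench, black handle on the lid (to 209 mm), grey panel with two meters on its +x face. It stands on four screw-in feet at x = +-60, y = +-125 mm: black rubber pads 28 mm across, 10 mm thick, on steel studs. Origin at bench level midway between the feet, z up.
- rail_end (a point): Where to press: flat top of the rail, 45 mm above the bench, 30 mm outside the short foot and 20 mm from the rail's end (x = -60, y = 155 mm on the stabiliser). Until the foot is propped, 2.5 to 5 N here tips it down onto the bench or whatever lies under it; this point then sinks 1.1 times the gap, and tips back when let go. Propped, it gives way by less than 1 mm.
- short_foot_axis (a point): On the short foot's axis at bench level (x = -60, y = 125 mm on the stabiliser). That pad, 14 mm in radius, hangs 4 to 9.5 mm above the bench, a different amount each time, to be found by touch; the other three stand on it and keep the box level.
- stud (a point): Centre of the lock nut of the short foot, on the rail top. Two dark steel rails, 32 mm wide, run under the case along its y at x = +-60 mm, out to y = +-175 mm; tops 45, undersides 25 mm above the bench. The feet's studs (8 mm thick, nut 16 mm) stick up through them to 54 mm above the bench, the short foot's to 58 to 63.5 mm.
- wedge: Loose timber wedge, 45 to 70 g, pale: 140 long (x) x 45 mm wide (y), flat underside, top sloping evenly from 20 mm thick at the butt (x = -70) to 2 mm at the thin end (x = +70 mm). Origin centre of the underside, z up. It starts beside the short foot, its thin end 30 to 55 mm short of the pad, pointing along the stabiliser's -y within 0.13 rad.
- wedge_butt (a point): Middle of the wedge's thick, upright end face (45 wide, 20 mm high), 10 mm above its underside: the face to push on. The wedge slides under about 0.5 N; once it takes up the gap under the pad it resists with several N, and it stays where it is left.
- wedge_tip (a point): Middle of the wedge's thin end (2 mm thick).
- multimeter: Bystander: orange multimeter 160 x 78 x 40 mm lying on its back; leave alone. Origin centre of its underside.
- screwdriver: Bystander: screwdriver with a yellow handle, lying; leave alone.
- spanner: Bystander: steel spanner, lying; leave alone.
- tape_roll: Bystander: blue roll of tape 68 mm across, 19 mm high, lying flat; leave alone.
- screw_jar: Bystander: closed glass jar with a red cap, 68 mm across, 85 mm high; leave alone.
- pliers: Bystander: pliers with red handles, lying; leave alone.
There are look-alikes about, which are no part of the job. Leave any green or purple look-alike of the wedge alone.

How it is judged (in metres and radians):
On the way:
1. the rail end outside the short foot is pressed down with more than 4 N while the wedge bears under that foot, and the box stays level (within 0.012 rad) (contact force between the fingers and stabiliser above 4 N and horizontal distance between the grasp point and rail_end below 0.04 m and contact force between wedge and stabiliser above 1 N and angle between stabiliser's own z axis and vertical below 0.012 rad and y of short_foot_axis in the frame of wedge between -0.02 and 0.02 m and x of short_foot_axis in the frame of wedge below 0.08 m), for 0.15 s.
At the end, for the whole second after the job is handed in: After a test press on the rail end (over 4 N for 0.15 s, box level within 0.012 rad), the wedge lies flat under the short foot (axis within 20 mm of its centre line) and bears on it (over 0.2 N); the box is level within 0.012 rad, within 20 mm of its start; all at rest (contact force between wedge and stabiliser above 0.2 N and angle between stabiliser's own z axis and vertical below 0.012 rad and distance of short_foot_axis from where it was at the start of the episode below 0.02 m and linear speed of each of stabiliser, wedge below 0.01 m/s and height (world z) of wedge below 0.005 m and y of short_foot_axis in the frame of wedge between -0.02 and 0.02 m and x of short_foot_axis in the frame of wedge below 0.08 m); the robot touches nothing.
It fails at once if the wedge is lifted or tipped up off the bench (height (world z) of wedge above 0.015 m or angle between wedge's own z axis and vertical above 0.2 rad).
It fails at once if the stabiliser is lifted, or shoved more than 20 mm (at the short foot) (height (world z) of stabiliser above 0.02 m or distance of short_foot_axis from where it was at the start of the episode above 0.02 m).
It fails at once if a bystander is moved more than 30 mm (distance of any of multimeter, screwdriver, spanner, tape_roll, screw_jar, pliers from where it was at the start of the episode above 0.03 m).
It also fails if it takes over 61 s, if anything falls off the work surface, if the arm or the gripper's body presses on something with over 40 N, if the wrist force passes 120 N, or if a joint passes its speed limit or range.

### The arm

A 6-joint arm with a two-finger parallel gripper is mounted at the origin on the work surface. World frame = base frame: x ahead of the robot, y to its left, z up, the work surface at z = 0. Lengths are in mm, angles in rad, forces in N, time in s.
With the tool pointing down it reaches from about 300 to 750 mm from the base axis. Payload 8.5 kg.
Tool frame: the origin (TCP) lies at the centre of the arm's flange, where the gripper is bolted on; the fingertips stand 173 mm ahead of it and the grasp point (between the pads) lies 155 mm ahead of it (env.grasp_offset is the z of the grasp point in the tool frame, in mm); z points along the fingers, y is the direction in which the jaws open and shut (so a half turn about z gives the same grasp; the last joint's range is limited). The gripper opens to 85 mm and grips with 20 to 120 N. Pads are 22 mm wide; open, the fingers measure 114 mm over their backs; the gripper's body (76 mm by 85 mm) begins 54 mm behind the grasp point. The pads swing forward as they close: fully open they stand 13 mm farther back than shut.
Start: joints at [-0.215, 0.381, 1.297, -0, 1.464, -0.215], TCP at [549.983, 0.001, 404.722] pointing down, gripper open.
Joint ranges: [-3.11, 3.11], [-0.89, 2.33], [0.22, 2.48], [-1.42, 4.56], [0.17, 2.85], [-2.88, 2.88]. Speed limits (rad/s): [2.39, 2.39, 3.14, 3.14, 3.14, 3.14].

### API

Orientations are given as a unit quaternion [x, y, z, w].
In Python, from station import monitor, cams, job, env gives the robot as it stands.
- The arm moves only by the shell command python3 -m inch 'ROWS' [OPENING] [FORCE]. ROWS is JSON, a list of rows, each a list of 2 entries, a list of its own where there are three numbers: the shift along the tool's x, y, z as a fraction of full scale, then the turn, a rotation vector about the tool's x, y, z as a fraction of full scale. In form: [[[tx, ty, tz], [rx, ry, rz]], ...]. A call has 1 to 20 rows; each row shifts and turns the commanded pose from where the row before left it, along the tool's axes as they then stand; what a row does not reach is not made up. Full scale, the value 1, is 25 cm for a shift and 8 degrees for a turn. A row lasts 1/10 s, in which the tool goes at most 50 mm and 8.59 degrees, less where a joint would pass 70% of its speed; a pose out of reach is approached as far as the arm can. A call with a number of a shift or a turn outside -1 to 1 is refused whole. A call with a gripper value outside its range is refused whole. OPENING is the opening, from -1 (shut) to 1 (fully open), set as the call begins (- or left out, the last holds). The fingers move at their own pace and stop on an object; FORCE is the grip in N (left out, the last holds). Time passes only in rows, so rows that do not move let the fingers close. It gives the time, the measured TCP pose, the force and the opening at its end, in the units of the state.
- monitor.read_state(): the state, without advancing time (a new reading comes with each control period).
- cams.capture(name): name is "scene" or "side" or "wrist"; returns the picture (400x640x3 uint8, blue, green, red); there is no depth.
- cams.calibration(name): a dict with "fx", "fy", "cx", "cy" (pixels), "eye" and "rotation" of the camera in the world; the wrist camera has in their place "mount" (4x4, takes a point from camera to tool coordinates, whose origin is the TCP and whose axes are the flange's). Camera axes: x right, y up, looking along -z (the intrinsics and any distortion apply to the point x, -y, -z); pixel columns grow to the right and rows downward; lengths in mm; the calibration is good to about 2 mm. A picture is of the moment at which its call begins: read the wrist's pose just before it. calibration takes no time and is no camera call.
- job.hand_in(): hands the job in, once; it reports no verdict.
The state is a dict: "time": time; "joint_positions": joint angles; "joint_velocities": joint speeds; "tau": joint torques, N m; "position": TCP position; "ee_rot": TCP orientation; "contact_force": force on the tool from outside, world axes, zero at the start; "ft_torque": the same for the moment, N m; "grip_width": finger opening in mm.
Only numpy, scipy, OpenCV 4.12 (cv2) and the standard library are available. Lean on these libraries where they do the work, as an engineer would, in place of code of your own. Each camera call takes 0.05 s, during which the arm holds its last target. There are 200 camera calls.

## Working session

There is one attempt and no reset: what is moved stays moved. The work goes in short steps, Python scripts to look and compute and a shell command to move; the robot and the scene stay as the last step left them, time stands still between calls to the robot, and variables do not carry over. Pictures are saved under pics/ and viewed, about 8 in all and at most 12, crops included, and the job is handed in when it is done.

```bash
mkdir -p pics; ls
python3 - <<'E'
from station import monitor,cams
import cv2
s=monitor.read_state();print(s)
for n in("scene","side"):
    im=cams.capture(n);cv2.imwrite(f"pics/{n}0.png",im);c=cams.calibration(n);print(n,c)
print(cams.calibration("wrist"))
E
```

```text
pics
{'time': 0.0, 'joint_positions': array([-2.15323326e-01,  3.81193215e-01,  1.29828894e+00, -1.07803645e-05,
        1.46357950e+00, -2.15299465e-01]), 'joint_velocities': array([ 5.48097678e-04,  1.05694999e-03, -3.22158188e-04,  3.33001812e-04,
       -7.32170363e-04,  2.30085406e-05]), 'tau': array([-1.00240642e-03, -4.48466885e+01, -2.31285810e+01, -2.87182611e-04,
        4.73836102e-03,  1.77242771e-05]), 'position': array([ 5.49949068e+02, -4.94789725e-03,  4.04103578e+02]), 'ee_rot': array([ 7.07114616e-01,  7.07098565e-01, -4.00925251e-04, -6.15450516e-04]), 'contact_force': array([ 0.13961267, -0.23734913, -0.09422392]), 'ft_torque': array([-0.01742412,  0.03714861,  0.01531486]), 'grip_width': 85.4402083459957}
scene {'fx': 461.7261189963959, 'fy': 461.7261189963959, 'cx': 318.8338947951972, 'cy': 203.2032411844964, 'eye': array([ 960.68060395,  776.31271812, 1076.06537016]), 'rotation': array([0.11092771, 0.32961331, 0.89462696, 0.28052221])}
side {'fx': 499.96128188423654, 'fy': 499.96128188423654, 'cx': 324.09987314858125, 'cy': 198.6496101502728, 'eye': array([ 397.25373827, 1066.73411562, 1174.49993958]), 'rotation': array([-0.00387333,  0.36294265,  0.93141801, -0.0267979 ])}
{'fx': 278.64709480615136, 'fy': 278.64709480615136, 'cx': 321.00876273255403, 'cy': 196.23691076428733, 'mount': array([[ 1.01420399e-04,  9.59473379e-01,  2.81799262e-01,
         7.18358028e+01],
       [ 9.99999579e-01, -3.54413704e-04,  8.46809027e-04,
         1.69260910e-01],
       [ 9.12364239e-04,  2.81799057e-01, -9.59473011e-01,
         2.95275205e+01],
       [ 0.00000000e+00,  0.00000000e+00,  0.00000000e+00,
         1.00000000e+00]])}
```

View pics/scene0.png

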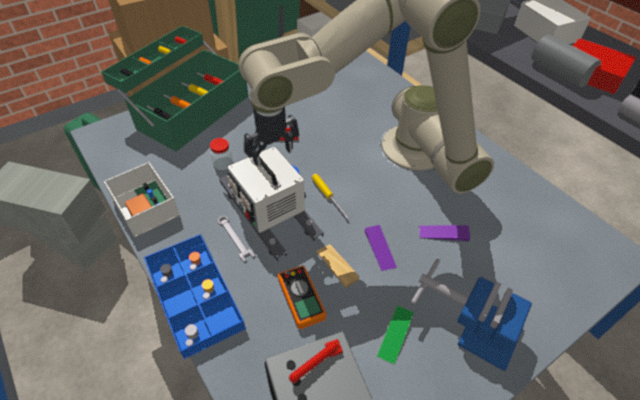

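View pics/side0.png

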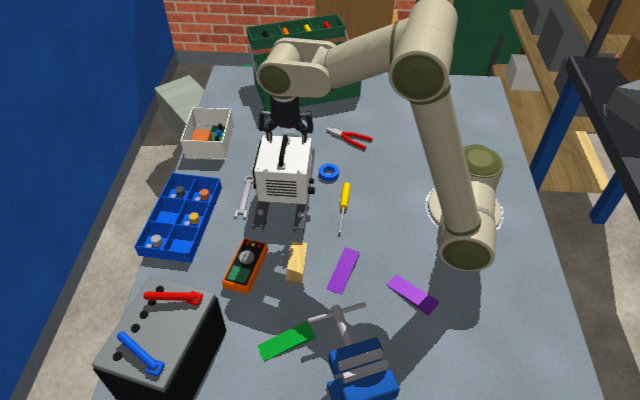

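```bash
cat > h.py <<'E'
import numpy as np,cv2
from scipy.spatial.transform import Rotation as R
from station import monitor,cams
def cam(n,s=None):
    c=cams.calibration(n)
    if n=="wrist":
        T=np.eye(4);T[:3,:3]=R.from_quat(s["ee_rot"]).as_matrix();T[:3,3]=s["position"];M=T@c["mount"];return c,M[:3,3],M[:3,:3]
    return c,np.array(c["eye"]),R.from_quat(c["rotation"]).as_matrix()
def ray(C,p):
    c,e,r=C;d=r@np.array([(p[0]-c["cx"])/c["fx"],-(p[1]-c["cy"])/c["fy"],-1]);return e,d
def onz(C,p,z):
    e,d=ray(C,p);return e+d*(z-e[2])/d[2]
def tri(*obs):
    A=0;b=0
    for C,p in obs:
        e,d=ray(C,p);d=d/np.linalg.norm(d);P=np.eye(3)-np.outer(d,d);A=A+P;b=b+P@e
    return np.linalg.solve(A,b)
def proj(C,X):
    c,e,r=C;q=r.T@(np.asarray(X)-e);return np.array([c["cx"]-c["fx"]*q[0]/q[2],c["cy"]+c["fy"]*q[1]/q[2]])
E
python3 - <<'E'
from h import *
a=cv2.imread("pics/scene0.png");b=cv2.imread("pics/side0.png")
A=cv2.resize(a[175:295,240:370],None,fx=3,fy=4.5,interpolation=2)
A=cv2.resize(a[195:295,250:370],None,fx=5,fy=5,interpolation=2)[:,:]
A=cv2.resize(a[200:290,260:360],(400,360),interpolation=2)
B=cv2.resize(b[195:285,235:325],(360,360),interpolation=2)
cv2.imwrite("pics/crop1.png",np.hstack([A,B]))
for n,im in(("scene",a),("side",b)):
    C=cam(n);hsv=cv2.cvtColor(im,cv2.COLOR_BGR2HSV)
    m=cv2.inRange(hsv,(10,50,110),(28,200,255));
    cs,_=cv2.findContours(m,0,2)
    for c in cs:
        if 80<cv2.contourArea(c)<2000:
            x,y,w,h=cv2.boundingRect(c)
            if 230<x<380 and 200<y<320:print(n,x,y,w,h,onz(C,(x+w/2,y+h/2),8).round(),cv2.approxPolyDP(c,2,True)[:,0].tolist())
E
```

```text
scene 317 244 42 42 [506. 245.   8.] [[317, 251], [345, 285], [358, 277], [331, 245], [328, 244]]
side 286 242 21 40 [505. 245.   8.] [[292, 242], [286, 280], [301, 281], [306, 243]]
```

View pics/crop1.png

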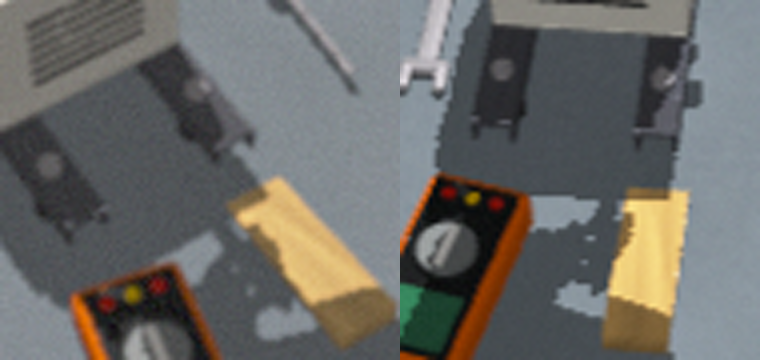

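Run:
```python
from h import *
S=cam("scene");D=cam("side")
s1=tri((S,(309.2,222)),(D,(300.5,214)));s2=tri((S,(272,241.3)),(D,(260.5,212.3)))
print("stud",s1,"other",s2)
for z in(50,55,60):print(z,onz(S,(309.2,222),z),onz(D,(300.5,214),z))
print('other',onz(S,(272,241.3),50),onz(D,(260.5,212.3),50))
d=s2-s1;print("yaw",np.arctan2(d[1],d[0]))
for n,a,b,z in(("tipL+",(317,251.2),(290.5,242.5),2),("tip-",(329.5,244.3),(307.5,242.5),2),("bt+",(342,280),(286.8,269.3),20),("bt-",(358.7,275),(305.8,273),20),("bb+",(345,285.5),(285.8,282),0),("bb-",(358,277.5),(301.8,283),0)):
    print(n,onz(S,a,z).round(1),onz(D,b,z).round(1))
```

```text
stud [504.71805026 104.06297703  51.73519063] other [624.69673822  98.99436097  45.88532204]
50 [504.61782127 104.31587529  50.        ] [504.61376708 101.0320787   50.        ]
55 [506.84020786 107.59050506  55.        ] [504.13639921 105.32599639  55.        ]
60 [509.06259444 110.86513484  60.        ] [503.65903133 109.61991408  60.        ]
other [626.27491102 102.2617436   50.        ] [623.78432386 101.90187623  50.        ]
yaw -0.0422208644628894
tipL+ [524.3 171.9   2. ] [529.2 172.1   2. ]
tip- [481.3 172.6   2. ] [479.3 169.    2. ]
bt+ [530. 295.  20.] [528.2 279.4  20. ]
bt- [484.1 308.   20. ] [474.7 288.4  20. ]
bb+ [525.4 303.9   0. ] [528.9 307.9   0. ]
bb- [481.5 304.2   0. ] [484.5 308.5   0. ]
```

```bash
python3 -m inch '[[[0.15,-0.03,-0.04],[0,0,0]],[[0.15,-0.03,0],[0,0,0]],[[0.15,-0.03,0],[0,0,0]],[[0.15,-0.03,0],[0,0,0]],[[0.15,-0.03,0.1],[0,0,0]],[[0.15,-0.03,0.12],[0,0,0]],[[0,0,0.12],[0,0,0]],[[0,0,0],[0,0,0]],[[0,0,0],[0,0,0]],[[0,0,0],[0,0,0]]]' -0.67 30
python3 - <<'E'
from h import *
s=monitor.read_state();print(s["position"],s["ee_rot"],s["grip_width"],s["contact_force"])
im=cams.capture("wrist");cv2.imwrite("pics/w1.png",im);np.save("w1.npy",s,allow_pickle=True)
E
```

```text
time: 1.1
position: [505.5, 224.4, 331.4]
ee_rot: [0.707, 0.707, 0.001, 0.001]
contact_force: [0.5, -0.3, -0.1]
grip_width: 13.9
[505.52403559 224.42908437 331.36097126] [0.70748636 0.70672574 0.00109218 0.00076748] 13.894268383097618 [ 0.45442789 -0.30776569 -0.12838044]
```

View pics/w1.png

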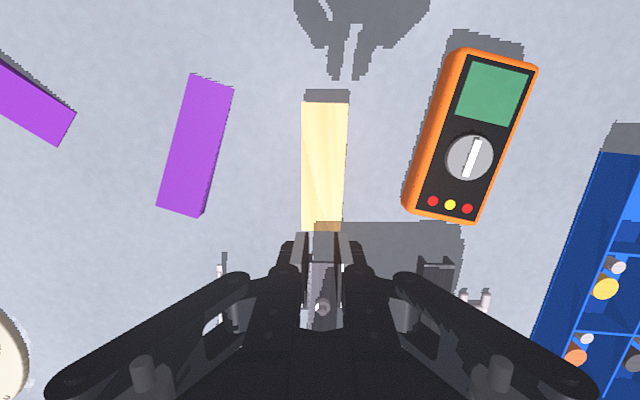

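Run:
```python
from h import *
s=np.load("w1.npy",allow_pickle=True).item();C=cam("wrist",s)
for n,p,z in(("butt-",(302,102),20),("butt+",(350,102),20),("bb-",(304,89),0),("bb+",(349,89),0),("mid-",(301.5,160),12.5),("mid+",(349,160),12.5),("tip-",(301,231),2),("tip+",(345,231),2),("stud",(322,307),60),("stud",(322,307),50)):print(n,onz(C,p,z).round(1))
print(proj(C,[505,155,45]),proj(C,[505,106,60]))
im=cv2.imread("pics/w1.png");cv2.imwrite("pics/w1c.png",cv2.resize(im[200:340,280:370],None,fx=4,fy=4,interpolation=2))
```

```text
butt- [488.1 307.8  20. ]
butt+ [534.2 307.8  20. ]
bb- [489.1 321.2   0. ]
bb+ [534.8 321.1   0. ]
mid- [486.  250.8  12.5]
mid+ [535.5 250.8  12.5]
tip- [483.  166.2   2. ]
tip+ [534.2 166.1   2. ]
stud [507.1 107.2  60. ]
stud [507.2  99.4  50. ]
[319.88282714 257.85936664] [319.95215461 307.97841444]
```

View pics/w1c.png

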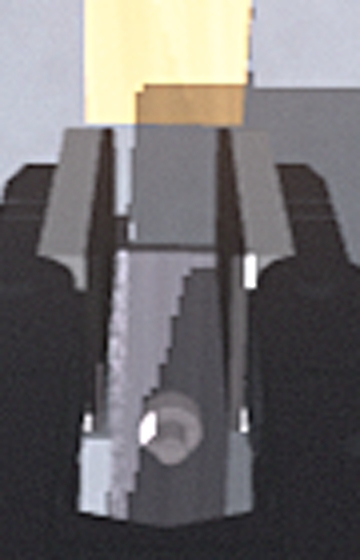

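```bash
python3 -m inch '[[[0.15,0.005,0],[0,0,0]],[[0.15,0.005,0],[0,0,0]],[[0.14,0.004,0],[0,0,0]],[[0,0,0.15],[0,0,0]],[[0,0,0.15],[0,0,0]],[[0,0,0.15],[0,0,0]],[[0,0,0.1],[0,0,0]],[[0,0,0.055],[0,0,0]],[[0,0,0],[0,0,0]],[[0,0,0],[0,0,0]]]'; python3 -m inch '[[[-0.02,0,0],[0,0,0]],[[-0.02,0,0],[0,0,0]],[[-0.02,0,0],[0,0,0]],[[0,0,0],[0,0,0]]]'
python3 - <<'E'
from h import *
s=monitor.read_state();print(s["position"],s["contact_force"])
cv2.imwrite("pics/side1.png",cv2.resize(cams.capture("side")[180:310,220:340],None,fx=4,fy=4,interpolation=2))
E
```

```text
time: 2.15
position: [509.1, 335.0, 180.0]
ee_rot: [0.707, 0.707, 0.001, 0.0]
contact_force: [0.4, 0.5, 0.4]
grip_width: 14.0
time: 2.55
position: [508.6, 319.3, 178.9]
ee_rot: [0.707, 0.707, 0.0, 0.0]
contact_force: [0.8, 0.6, -0.2]
grip_width: 14.2
[508.6081132  319.26919027 178.91372588] [ 0.79144113  0.56713945 -0.1695087 ]
```

View pics/side1.png

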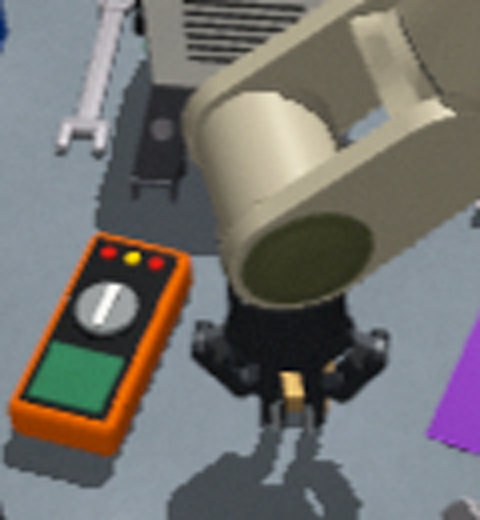

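```bash
python3 -m inch '[[[-0.03,0,0],[0,0,0]],[[-0.03,0,0],[0,0,0]],[[-0.03,0,0],[0,0,0]],[[-0.03,0,0],[0,0,0]],[[-0.03,0,0],[0,0,0]],[[-0.03,0,0],[0,0,0]],[[-0.03,0,0],[0,0,0]],[[0,0,0],[0,0,0]]]';  python3 - <<'E'
from h import *
s=monitor.read_state();print(s["position"],s["contact_force"])
np.save("w2.npy",s,allow_pickle=True);cv2.imwrite("pics/w2.png",cams.capture("wrist"))
cv2.imwrite("pics/sc2.png",cams.capture("scene"))
a=cv2.imread("pics/w2.png")[150:350,240:400];b=cv2.imread("pics/sc2.png")[200:300,250:350]
cv2.imwrite("pics/c2.png",np.hstack([cv2.resize(a,(400,500)),cv2.resize(b,(400,500)) if 0 else cv2.copyMakeBorder(cv2.resize(b,(400,400)),0,100,0,0,0)]))
E
```

```text
time: 3.4
position: [508.6, 266.5, 178.4]
ee_rot: [0.707, 0.707, -0.0, -0.0]
contact_force: [0.1, 0.4, -0.2]
grip_width: 14.2
[508.56219022 266.53306684 178.42605517] [ 0.13368496  0.42550827 -0.23758929]
```

View pics/c2.png

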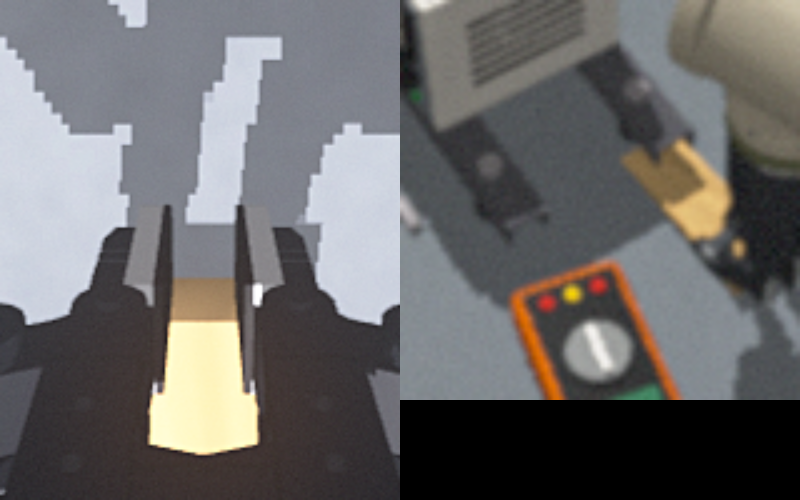

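```bash
python3 - <<'E'
from h import *
S=cam("scene")
print("tip+ corner",onz(S,(305.5,238.9),2),"edge+ mid",onz(S,(321.5,259),13))
print("stud",onz(S,(309.3,222),52), "railend corner",onz(S,(323.3,234.5),45))
E
python3 -m inch '[[[-0.02,0,0],[0,0,0]],[[-0.02,0,0],[0,0,0]],[[0,0,0],[0,0,0]]]'
python3 -m inch '[[[-0.012,0,0],[0,0,0]],[[-0.012,0,0],[0,0,0]],[[0,0,0],[0,0,0]]]'
python3 -m inch '[[[-0.012,0,0],[0,0,0]],[[-0.012,0,0],[0,0,0]],[[0,0,0],[0,0,0]]]'
```

```text
tip+ corner [526.9748415 117.9989112   2.       ] edge+ mid [533.43908114 206.37213489  13.        ]
stud [505.27393568 105.78570844  52.        ] railend corner [495.05641562 159.88338451  45.        ]
time: 3.8
position: [508.5, 257.0, 178.4]
ee_rot: [0.707, 0.707, -0.0, -0.0]
contact_force: [0.1, -0.2, 0.1]
grip_width: 14.5
time: 4.1
position: [508.5, 251.2, 178.4]
ee_rot: [0.707, 0.707, -0.0, -0.0]
contact_force: [-0.5, -0.2, 0.3]
grip_width: 13.9
time: 4.4
position: [508.5, 245.3, 178.5]
ee_rot: [0.707, 0.707, 0.0, -0.0]
contact_force: [0.7, 0.2, 0.0]
grip_width: 14.2
```

```bash
for i in 1 2 3; do :; done
python3 -m inch '[[[-0.012,0,0],[0,0,0]],[[-0.012,0,0],[0,0,0]],[[0,0,0],[0,0,0]]]' | grep -E 'pos|force'
python3 -m inch '[[[-0.012,0,0],[0,0,0]],[[0,0,0],[0,0,0]]]'| grep -E 'pos|force'
python3 -m inch '[[[-0.012,0,0],[0,0,0]],[[0,0,0],[0,0,0]]]'| grep -E 'pos|force'
```

```text
position: [508.4, 240.5, 178.7]
contact_force: [-0.0, 11.9, -1.9]
position: [508.3, 237.6, 178.6]
contact_force: [-1.1, 11.2, -0.7]
position: [508.2, 234.5, 178.6]
contact_force: [-0.9, 10.5, -0.9]
```

```bash
python3 -m inch '[[[0.03,0,0],[0,0,0]],[[0.08,0,0],[0,0,0]],[[0,0,-0.15],[0,0,0]],[[0,0,-0.15],[0,0,0]],[[0,0,0],[0,0,0]]]' -1
python3 - <<'E'
from h import *
a=cv2.imread("pics/scene0.png");b=cams.capture("scene");cv2.imwrite("pics/sc3.png",b)
d=cams.capture("side");cv2.imwrite("pics/side3.png",d);c=cv2.imread("pics/side0.png")
# feature tracks on the box, then shift on the plane of the lid/rail
for n,A,B,boxes in(("scene",a,b,[(225,150,305,230),(262,228,290,260)]),("side",c,d,[(255,170,312,205),(250,205,275,230)])):
    g0,g1=[cv2.cvtColor(x,6) for x in(A,B)]
    for x0,y0,x1,y1 in boxes:
        m=np.zeros_like(g0);m[y0:y1,x0:x1]=255
        p=cv2.goodFeaturesToTrack(g0,30,.05,4,mask=m);q,st,e=cv2.calcOpticalFlowPyrLK(g0,g1,p,None,winSize=(11,11))
        dd=(q-p)[st.ravel()==1].reshape(-1,2);print(n,len(dd),np.median(dd,0))
a=b[200:300,250:350];cv2.imwrite("pics/c3.png",np.hstack([cv2.resize(a,(400,400)),cv2.resize(d[190:290,230:330],(400,400))]))
E
```

```text
time: 5.6
position: [509.2, 261.5, 258.0]
ee_rot: [0.707, 0.707, 0.004, 0.002]
contact_force: [0.1, 0.0, 0.4]
grip_width: -0.2
scene 30 [-1.3814697 -1.5729828]
scene 13 [-0.75842285 -1.9152069 ]
side 20 [ 0.6150818 -1.5901184]
side 8 [ 0.82414246 -1.6532822 ]
```

View pics/c3.png

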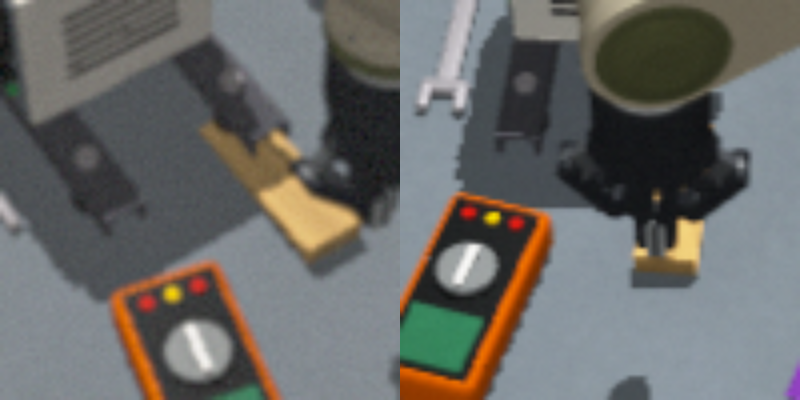

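```bash
python3 -m inch '[[[-0.13,-0.003,0],[0,0,0]],[[-0.13,-0.003,0],[0,0,0]],[[-0.13,-0.003,0],[0,0,0]],[[-0.125,-0.003,0],[0,0,0]],[[0,0,0.1],[0,0,0]],[[0,0,0.04],[0,0,0]],[[0,0,0],[0,0,0]],[[0,0,0],[0,0,0]]]' | grep -E 'pos|force'
python3 -m inch '[[[0,0,0.01],[0,0,0]],[[0,0,0.01],[0,0,0]],[[0,0,0],[0,0,0]]]' | grep -E 'pos|force'
python3 - <<'E'
from h import *
s=monitor.read_state();np.save("w4.npy",s,allow_pickle=True);im=cams.capture("wrist");cv2.imwrite("pics/w4.png",im[100:400,170:470]);
E
```

```text
position: [505.2, 132.0, 218.4]
contact_force: [-3.8, -8.6, 11.1]
position: [504.8, 132.2, 217.6]
contact_force: [-18.6, -8.8, 59.1]
```

View pics/w4.png

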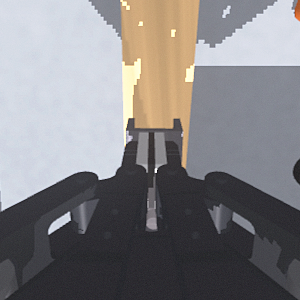

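```bash
python3 -m inch '[[[0,0,-0.01],[0,0,0]],[[0,0,-0.01],[0,0,0]],[[0,0,0],[0,0,0]],[[0,0,0],[0,0,0]],[[0,0,0],[0,0,0]],[[0,0,0],[0,0,0]]]' | grep -E 'pos|force'
python3 -m inch '[[[0,0,-0.01],[0,0,0]],[[0,0,-0.01],[0,0,0]],[[0,0,0],[0,0,0]],[[0,0,0],[0,0,0]]]' | grep -E 'pos|force'
```

```text
position: [505.4, 132.7, 218.4]
contact_force: [-2.3, -0.4, 11.3]
position: [505.5, 132.4, 223.1]
contact_force: [0.0, 0.2, -0.0]
```

```bash
python3 -m inch '[[[0,0,0.01],[0,0,0]],[[0,0,0.008],[0,0,0]],[[0,0,0],[0,0,0]],[[0,0,0],[0,0,0]]]' | grep -E 'pos|force'
python3 -m inch '[[[0,0,0.002],[0,0,0]],[[0,0,0],[0,0,0]],[[0,0,0],[0,0,0]],[[0,0,0],[0,0,0]],[[0,0,0],[0,0,0]]]' | grep -E 'pos|force'
```

```text
position: [505.5, 132.2, 218.8]
contact_force: [0.0, -0.1, -0.7]
position: [505.5, 132.2, 218.5]
contact_force: [-0.4, -0.4, 1.1]
```

```bash
python3 -m inch '[[[0,0,0.004],[0,0,0]],[[0,0,0],[0,0,0]],[[0,0,0],[0,0,0]],[[0,0,0],[0,0,0]],[[0,0,0],[0,0,0]],[[0,0,0],[0,0,0]]]' | grep -E 'pos|force'
python3 - <<'E'
from h import *
d=cams.capture("side");e=cams.capture("scene");cv2.imwrite("pics/sc5.png",e);cv2.imwrite("pics/side5.png",d)
E
python3 -m inch '[[[0,0,-0.01],[0,0,0]],[[0,0,-0.05],[0,0,0]],[[0,0,-0.1],[0,0,0]],[[0.1,0,-0.1],[0,0,0]],[[0.15,0,-0.05],[0,0,0]],[[0.15,0,0],[0,0,0]],[[0.15,0,0],[0,0,0]],[[0.15,0,0],[0,0,0]],[[0,0,0],[0,0,0]],[[0,0,0],[0,0,0]]]'
python3 - <<'E'
from h import *
s=monitor.read_state();C=cam("wrist",s)
w=cams.capture("wrist");b=cams.capture("scene");d=cams.capture("side")
for n,A,B,boxes in(("scene",cv2.imread("pics/scene0.png"),b,[(225,150,305,230),(262,228,290,260)]),("side",cv2.imread("pics/side0.png"),d,[(255,170,312,205),(250,205,275,230)]),("press-vs-free scene",cv2.imread("pics/sc5.png"),b,[(225,150,305,230)])):
    g0,g1=[cv2.cvtColor(x,6) for x in(A,B)]
    for x0,y0,x1,y1 in boxes:
        m=np.zeros_like(g0);m[y0:y1,x0:x1]=255
        p=cv2.goodFeaturesToTrack(g0,30,.05,4,mask=m);q,st,e=cv2.calcOpticalFlowPyrLK(g0,g1,p,None,winSize=(11,11))
        dd=(q-p)[st.ravel()==1].reshape(-1,2);print(n,len(dd),np.median(dd,0))
print(s["position"])
cv2.imwrite("pics/c6.png",np.hstack([cv2.resize(w[200:400,240:400],(320,400)),cv2.resize(d[180:290,235:345],(400,400))]))
E
```

```text
position: [505.4, 132.3, 218.4]
contact_force: [-4.2, -0.4, 11.4]
time: 10.45
position: [505.2, 307.7, 294.6]
ee_rot: [0.707, 0.708, -0.0, -0.0]
contact_force: [-0.5, 0.3, -0.6]
grip_width: 0.2
scene 30 [-1.376648  -1.6616974]
scene 13 [-0.86761475 -1.9434357 ]
side 20 [ 0.50247955 -1.6680679 ]
side 8 [ 0.69421387 -1.702179  ]
press-vs-free scene 30 [ 0.01870728 -0.01067352]
[505.23820717 307.68190449 294.55574184]
```

View pics/c6.png

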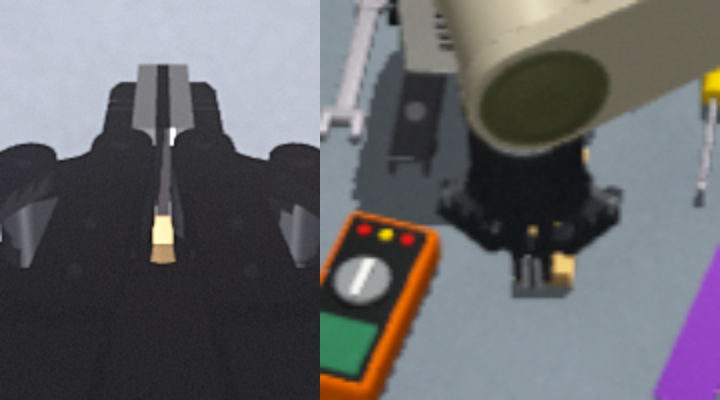

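```bash
python3 -c "
from station import job;print(job.hand_in())"
```

```text
the job is handed in; nothing more can be done
None
```

I pushed the wedge under the short foot with slightly open fingertips until it was snug. I then did the press test, backed the arm well clear and handed the job in at about 10.6 s. The hand-in reported no verdict.

**Wedge fit:** the push went from near zero to a steady 11 N or so, and I kept going about 6 mm past that point. In the last wrist view the wedge looked centred under the rail to within a few millimetres.

**Press test:** going from 1 N to 11 N, the rail end sank only about 0.1 mm. The camera showed no movement of the box between pressed and released.

**What did not go cleanly:**
- **Box slid:** it moved an estimated 4 to 5 mm along the bench while the wedge was going tight. The limit is 20 mm.
- **First press too hard:** it peaked at about 59 N instead of 10 N because I stepped down too far. The rail still sat at the same height afterwards, and the clean 11 N test came after it.
- **Not measured directly:** I have no reading of the box's tilt or of how hard the wedge bears on the foot at rest. The touch heights suggest the foot is raised by no more than about 0.5 mm.

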